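Fill the bottle carrier and hold the locker's gate ajar

TASK

Stand the spare brown bottle upright in the one empty cell of the white bottle carrier and let go of it. Then open the little bottle locker for the carrier to go in: its bolt sags and its hooked nose is caught behind the keeper's bent-up lip, so grip the upright knob, lift the bolt and draw it sideways right out of the keeper, then swing the gate towards you by the knob until it stands about 25 degrees open. Its spring wants to shut it, so finish still gripping the knob, with the bolt drawn and the gate held still there; leave the other bottles in their cells and the cup, forceps and dish where they are.

Things in the scene. Friction and masses are not known exactly. Their poses are not given: they have to be found in the camera images.
- spare_bottle: The spare: a small brown glass bottle with a black cap, 61 mm tall, body 25 mm in diameter up to about 38 mm, cap 16 mm in diameter over the top 10 mm, 30 g; it stands loose on the worktop outside the carrier. Origin at the centre of its underside, z up.
- carrier: White plastic tray, 42 x 156 x 20 mm, 0.7 kg, loose on the worktop, with four square open cells in a row along its own y axis. Origin at the centre of its underside. Cell centres at y = -57, -19, +19 and +57 mm, x = 0; each cell is 34 mm wide inside (38 mm along the row from centre to centre), its floor is 4 mm up and its walls reach 20 mm up; a small flat tab sticks out at each end.
- bottle_0: a brown glass bottle like the spare one, standing in one of the carrier's cells at the start; origin at the centre of its underside, z up.
- bottle_1: a brown glass bottle like the spare one, standing in one of the carrier's cells at the start; origin at the centre of its underside, z up.
- bottle_2: a brown glass bottle like the spare one, standing in one of the carrier's cells at the start; origin at the centre of its underside, z up.
- seat_disc: Loose black rubber disc, 24 mm in diameter and 3 mm thick, lying on the floor of the empty cell (the bottle is to stand on it, within the cell's play). Origin at the centre of its underside.
- locker: White sheet-metal locker, 120 deep (x) x 280 wide (y) x 135 mm high, fixed to the worktop. Origin at the centre of its underside; its front, with the gate, faces its own -x; the gate's hinge is at its +y end, the keeper on the post at its -y end. A tall incubator, not to be hit, stands to the right of it (front corner near x = 0.57, y = 0.09 in the robot's frame, and on to the right).
- keeper_lip (a point): Middle of the top edge of the keeper's bent-up lip, 98 mm above the worktop, 5 mm thick; its axes are the locker's. The steel keeper stands out in front of the post: a floor, this lip across it, and a front cheek (5 mm thick, up to 150 mm above the worktop, 108 mm in front of the locker's centre) that stops the gate while the bolt's nose is behind it.
- gate_hinge (a point): A point on the gate's upright hinge axis, 65 mm up, at x = -66 mm, y = +135 mm in the locker's frame; its axes are the locker's.
- gate (a joint): Gate hinge, rad: 0 shut, grows as the free end swings towards the robot (locker's -x; clockwise from above), up to 1.2. A spring shuts it with 0.24 N m when shut, 0.37 N m at 25 degrees. The gate's top is 125 mm up; it carries the bolt and, around the bolt, two steel guides up to 141 mm.
- bolt (a joint): How far the bolt is drawn, m: 0 shot home, 0.060 fully drawn. It slides along the gate towards the hinge (locker's +y while the gate is shut) with about 1 N friction, stays where it is left. The nose is past the lip from 0.025 and clear of the whole keeper from 0.035.
- bolt_lift (a joint): How far the bolt is lifted, m: 0 sagged (it falls back by its weight of about 2.5 N), at most 0.024. The bolt rises level in its worn tall guides, knob and all. With less than 0.013 the hooked nose butts against the lip after 2 to 4 mm of pull; from 0.015 it passes over.
- bolt_knob: Upright steel knob on the bolt: a cylinder 18 mm in diameter, 45 mm tall, with a 23 mm flared cap 6 mm thick on top, on a thin stem, 20 mm in front of the gate. Origin on its axis, 168 mm above the worktop while the bolt sags, 23 mm above the cylinder's lower end, 28 mm below the top. Its axes are the gate's (the locker's when shut). At the start it is 200 mm from the hinge along the gate.
- cup: Bystander: lidded specimen cup, 65 mm in diameter, 68 mm tall. Origin at the centre of its underside.
- forceps: Bystander: steel forceps lying flat, 124 mm long (y), 13 mm wide, 8 mm high. Origin at the centre of the underside.
- dish: Bystander: small round culture dish, 59 mm in diameter, 15 mm tall. Origin at the centre of its underside.
Things that resemble listed ones, but are neither listed nor needed, are in the scene too. Leave any blue, orange or pink look-alike of the spare_bottle alone.

How it is judged:
By the outcome, as a careful person would: the job done as asked, in the order asked, and still so for the second after the job is handed in, while the arm keeps its last pose, push and grip.
It also fails if it takes over 54 s, if anything falls off the work surface, if the arm or the gripper's body presses on something with over 40 N, if the wrist force passes 120 N, or if a joint passes its speed limit or range.

ROBOT

A 6-joint arm with a two-finger parallel gripper is mounted at the origin on a cart in front of the work surface, level with it; the furniture and walls round the work are solid. World frame = base frame: x ahead of the robot, y to its left, z up, the work surface at z = 0. Lengths are in mm, angles in rad, forces in N, time in s.
With the tool pointing down it reaches from about 250 to 725 mm from the base axis. Payload 9.7 kg.
Tool frame: the origin (TCP) lies on the centre line of the jaws, within the pads' length; the fingertips stand 19 mm ahead of it and the grasp point (between the pads) is the TCP; z points along the fingers, y is the line along which they close (so a half turn about z gives the same grasp; the last joint's range is limited). The gripper opens to 85 mm and grips with 20 to 120 N. Pads are 22 mm wide; open, the fingers measure 114 mm over their backs; the gripper's body (76 mm by 85 mm) begins 54 mm behind the grasp point. The pads swing forward as they close: fully open they stand 13 mm farther back than shut.
Start: joints at [1.17, 0.087, 0.176, 1.66, 0, 1.571], TCP at [214.582, 506.41, 250.284] pointing down, gripper open.
Joint ranges: [-3.13, 3.13], [-0.85, 1.81], [-1.15, 1.24], [-2.2, 2.28], [-1.44, 1.52], [-3.14, 3.14]. Speed limits (rad/s): [2.22, 2.22, 2.57, 3.14, 3.14, 3.14].

INTERFACE

Orientations are given as a rotation vector (axis times angle).
In Python, from cell import robot, cams, job_done gives the robot as it stands.
- The arm moves only by the tool play_rows, never from a script. Its argument "rows" is a list that holds one entry, the list of rows, each a list of 7 numbers: the shift along the tool's x, y, z in mm, then the turn, a rotation vector about the tool's x, y, z in degrees, then the closure in counts, from 0 (fully open) to 255 (shut). A call has exactly 8 rows; each row is the pose to reach, as a shift and turn from the pose commanded when the call began, along the tool's axes at that moment; what a row does not reach only later rows make up. A row lasts 1/10 s, in which the tool goes at most 50 mm and 8.59 degrees, less where a joint would pass 70% of its speed; a pose out of reach is approached as far as the arm can. A call with a gripper value outside its range is refused whole. The fingers move at their own pace and stop on an object; the grip force is fixed at half the most. Time passes only in rows, so rows that repeat a pose let the fingers close, or fill a call up. It gives the time, the measured TCP pose, the force, the opening and the grip force at its end, in the units of the state.
- robot.state(): the state, without advancing time (a new reading comes with each control period).
- cams.camera(name): name is "scene" or "top"; returns the picture (420x560x3 uint8, red, green, blue); there is no depth.
- cams.camera_info(name): a dict with "intrinsics" (3x3 intrinsics, pixels), "k1" (the pictures are not rectified: a ray, as slopes to the right and down, at radius r is drawn at 1 + k1 r^2 times it, then the intrinsics apply), "world_from_camera" (4x4, takes a point from camera to world coordinates). Camera axes: x right, y up, looking along -z (the intrinsics and any distortion apply to the point x, -y, -z); pixel columns grow to the right and rows downward; lengths in mm; the calibration is good to about 2 mm. A picture is of the moment at which its call begins. camera_info takes no time and is no camera call.
- job_done(): hands the job in; it is judged then, once.
The state is a dict: "time_s": time; "q": joint angles; "qd": joint speeds; "effort": joint torques, N m; "tool_pos": TCP position; "tool_rot": TCP orientation; "contact_force": force on the tool from outside, world axes, zero at the start; "moment": the same for the moment, N m; "width": finger opening in mm; "grasp_force": force on a finger pad.
Only numpy, scipy, OpenCV 4.12 (cv2) and the standard library are available. Lean on these libraries where they do the work, as an engineer would, in place of code of your own. Each camera call takes 0.05 s, during which the arm holds its last target. There are 200 camera calls.

## Working session

There is one attempt and no reset: what is moved stays moved. The work goes in short steps, Python scripts to look and compute and a tool call to move; the robot and the scene stay as the last step left them, time stands still between calls to the robot, and variables do not carry over. Pictures are saved under pics/ and viewed, at most 10 in all, crops included, and the job is handed in when it is done.

Besides the shell and the picture viewer there is one more tool, called as name(argument=value, ...), one argument or row to a line, values as JSON. play_rows: Moves the arm, as the interface text tells. Its arguments: {"type":"object","properties":{"rows":{"type":"array"}},"required":["rows"]}

```bash
mkdir -p pics; ls
python3 - <<'E'
from cell import robot,cams
import cv2,numpy as np
np.set_printoptions(precision=4,suppress=True)
for n in("scene","top"):
    cv2.imwrite(f"pics/{n}0.png",cams.camera(n)[:,:,::-1])
    i=cams.camera_info(n);print(n,i["intrinsics"],i["k1"],i["world_from_camera"])
print(robot.state())
E
```

```text
pics
scene [[519.7511   0.     288.4525]
 [  0.     519.7511 206.9037]
 [  0.       0.       1.    ]] -0.03697442199686068 [[  -0.7341    0.2846   -0.6165 -118.5388]
 [  -0.6786   -0.3413    0.6504  935.6349]
 [  -0.0254    0.8958    0.4437  572.7211]
 [   0.        0.        0.        1.    ]]
top [[472.7868   0.     274.5401]
 [  0.     472.7868 211.3479]
 [  0.       0.       1.    ]] 0.057867840754121956 [[   0.0223    0.9821   -0.1871  320.9576]
 [  -0.9994    0.0169   -0.0305  228.8728]
 [  -0.0268    0.1876    0.9819 1309.7381]
 [   0.        0.        0.        1.    ]]
{'time_s': 0.1, 'q': array([ 1.17  ,  0.0874,  0.1752,  1.6598, -0.    ,  1.5708]), 'qd': array([ 0.0006, -0.0016,  0.0022,  0.    , -0.0002, -0.0007]), 'effort': array([  0.0019, -52.1564,  46.5654,   0.0161,   0.0001,  -0.    ]), 'tool_pos': array([214.4976, 506.2331, 249.6523]), 'tool_rot': array([-0.6253, -3.0785,  0.0019]), 'contact_force': array([-0.0076,  0.0249,  0.1697]), 'moment': array([-0.0415,  0.0496, -0.0111]), 'grasp_force': 0.0, 'width': 85.68297476264524}
```

View pics/scene0.png

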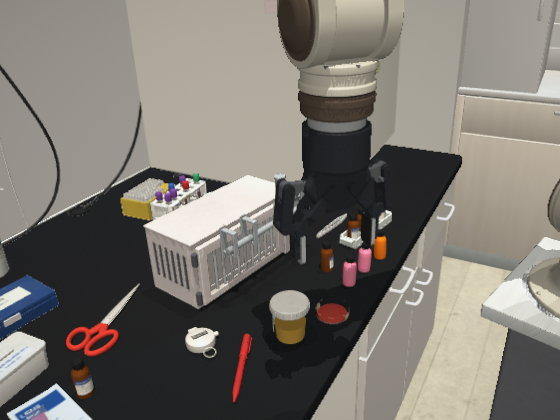

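View pics/top0.png

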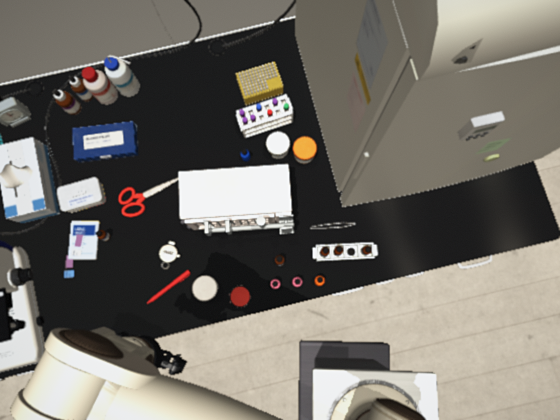

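The scene shows a brown bottle at (327,258) beside pink bottles (349,272), (364,260) and an orange one (380,246). A second brown bottle with a label is at (82,380). In the top view these are: brown (279,260), pink (275,284) and (297,282), orange (320,281), labelled brown (103,236), and four reagent bottles at the upper left. The carrier is at (345,251), with its empty cell probably around (351,251). The locker front and knob are around (265-290,218-230).

```bash
cat > h.py <<'E'
import numpy as np,cv2
from cell import robot,cams
np.set_printoptions(precision=2,suppress=True)
def ray(n,uv):
    i=cams.camera_info(n);K=i["intrinsics"];T=np.array(i["world_from_camera"])
    K=np.array(K);k=i["k1"]
    p=np.array([(uv[0]-K[0,2])/K[0,0],(uv[1]-K[1,2])/K[1,1]]);s=p.copy()
    for _ in range(20): s=p/(1+k*(s@s))
    d=T[:3,:3]@np.array([s[0],-s[1],-1]);return T[:3,3],d/np.linalg.norm(d)
def plane(n,uv,z):
    o,d=ray(n,uv);return o+d*(z-o[2])/d[2]
def proj(n,P):
    i=cams.camera_info(n);K=np.array(i["intrinsics"]);T=np.array(i["world_from_camera"])
    c=np.linalg.inv(T)@np.append(P,1);s=np.array([c[0],-c[1]])/-c[2];s=s*(1+i["k1"]*(s@s))
    return K[:2,:2]@s+K[:2,2]
def tri(a,b):
    (o1,d1),(o2,d2)=ray("scene",a),ray("top",b)
    t=np.linalg.lstsq(np.c_[d1,-d2],o2-o1,rcond=None)[0]
    p,q=o1+t[0]*d1,o2+t[1]*d2;return (p+q)/2,np.linalg.norm(p-q)
E
python3 - <<'E'
import cv2,numpy as np
s=cv2.imread("pics/scene0.png");t=cv2.imread("pics/top0.png")
def c(im,x,y,w,h,W,H):return cv2.resize(im[y:y+h,x:x+w],(W,H),interpolation=cv2.INTER_CUBIC)
a=np.vstack([np.hstack([c(s,300,200,100,100,400,400),c(s,50,350,50,50,200,200).repeat(2,0)]),c(t,250,230,150,50,600,200)])
cv2.imwrite("pics/crop1.png",a)
cv2.imwrite("pics/crop2.png",np.vstack([c(s,210,160,110,60,770,420)[:,:],c(t,200,205,110,25,770,175)]))
E
```

```text
(no output)
```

View pics/crop1.png

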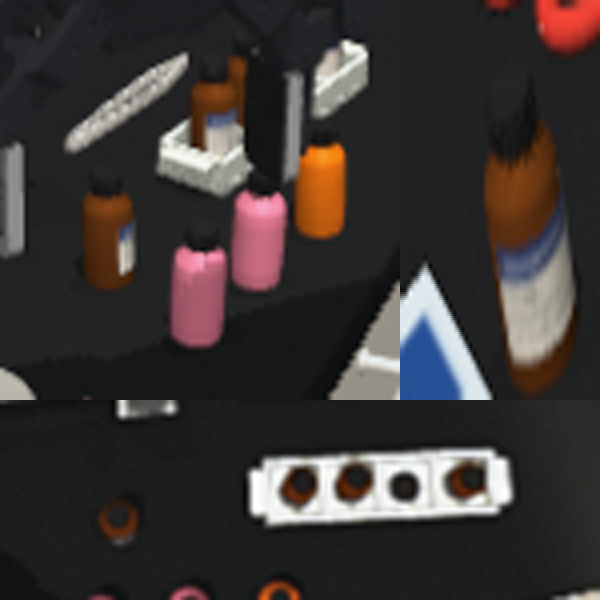

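View pics/crop2.png

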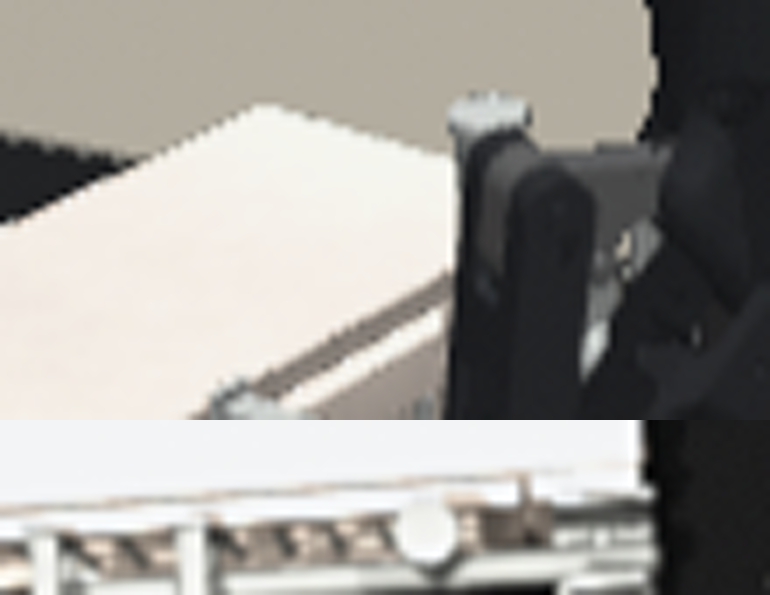

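The crop settles it: the spare is the plain brown bottle at scene (327,258) / top (279.5,259). The labelled one by the scissors is far from the robot and taller. The carrier's empty cell (black disc) is at top (351,252), third from the left. The knob's cap is at top (261,221) / scene (280,176).

Run:
```python
from h import *
from scipy.spatial.transform import Rotation as R
t=cv2.imread("pics/top0.png");s=cv2.imread("pics/scene0.png")
w=(t.min(2)>150).astype(np.uint8);w[:, :305]=0;w[:,385:]=0;w[:238]=0;w[265:]=0
c=max(cv2.findContours(w,0,2)[0],key=cv2.contourArea)
r=cv2.minAreaRect(c);print("carrier rect px",r)
b=cv2.boxPoints(r);B=np.array([plane("top",p,18) for p in b]);print(B)
print("carrier centre",plane("top",r[0],18))
print("disc",plane("top",(351.2,251.9),7))
print("carrier bottles caps")
print("spare cap",plane("top",(279.6,259.3),61), "lab", plane("top",(103,236),61))
print("spare base scene",plane("scene",(327,270),0), tri((326.2,245),(279.6,259.3)))
print("labelled base scene",plane("scene",(84,396),0),"pink",plane("top",(275,284),61))
print("knob",plane("top",(261.1,220.7),196),tri((279.9,176),(261.1,220.7)))
# locker front edge roof
for p in [(179,170),(291,165),(293,210),(180,222)]: print("roof",plane("top",p,135))
st=robot.state();print(R.from_rotvec(st["tool_rot"]).as_matrix())
```

```text
carrier rect px ((344.836181640625, 251.14212036132812), (15.713024139404297, 64.26505279541016), 87.20729064941406)
[[475.46 163.29  18.  ]
 [487.58 -10.99  18.  ]
 [444.89 -12.2   18.  ]
 [432.66 160.94  18.  ]]
carrier centre [460.06  75.01  18.  ]
disc [459.53  56.36   7.  ]
carrier bottles caps
spare cap [430.42 251.39  61.  ] lab [484.03 724.11  61.  ]
spare base scene [426.39 254.53   0.  ] (array([431.12, 251.6 ,  54.49]), np.float64(0.3128975663668372))
labelled base scene [484.75 744.24   0.  ] pink [365.91 262.1   61.  ]
knob [509.84 295.06 196.  ] (array([509.7 , 294.76, 193.63]), np.float64(1.3848471637023645))
roof [649.15 514.35 135.  ]
roof [666.97 225.63 135.  ]
roof [549.05 218.69 135.  ]
roof [513.27 503.71 135.  ]
[[-0.92  0.39 -0.  ]
 [ 0.39  0.92 -0.  ]
 [-0.   -0.   -1.  ]]
```

```bash
cat >> h.py <<'E'
from scipy.spatial.transform import Rotation as R
def go(target,jaw=None,base=None):
    """tool-axis shift (mm) and z turn (deg) from measured pose to target; jaw = world angle of tool y, deg"""
    st=robot.state();M=R.from_rotvec(st["tool_rot"]).as_matrix()
    d=M.T@(np.array(target)-st["tool_pos"])
    a=0
    y=np.degrees(np.arctan2(M[1,1],M[0,1]))
    if jaw is not None: a=-((jaw-y+90)%180-90)
    print("shift",d,"turn z",round(a,2),"jaw now",round(y,2),"tilt",M[2,2])
E
python3 - <<'E'
from h import *
go([430.5,251.5,250],4); go([430.5,251.5,120],4)
for p in [(280,228),(293,227),(293,219),(280,225)]: print("cheek",plane("top",p,150))
E
```

```text
shift [-298.27 -150.27   -0.16] turn z 63.04 jaw now 67.04 tilt -0.999999231653033
shift [-298.27 -150.11  129.84] turn z 63.04 jaw now 67.04 tilt -0.999999231653033
cheek [500.11 250.36 150.  ]
cheek [503.21 218.18 150.  ]
cheek [523.34 218.48 150.  ]
cheek [507.64 250.51 150.  ]
```

play_rows(
  rows=[
    [[-40,-20,0,0,0,8,110],[-80,-40,0,0,0,16,110],[-120,-60,0,0,0,24,110],[-160,-80,0,0,0,32,110],[-200,-100,0,0,0,40,110],[-240,-120,0,0,0,48,110],[-275,-138,0,0,0,56,110],[-298,-150,0,0,0,63,110]],
  ],
)

```text
time_s: 0.9
tool_pos: [431.6, 249.9, 250.0]
tool_rot: [2.15, 2.29, -0.001]
contact_force: [-0.3, 0.0, 0.1]
width: 48.5
grasp_force: 0.0
```

Run:
```python
from h import *
go([430.5,251.5,38],4);print(robot.state()["width"])
im=cams.camera("scene");cv2.imwrite("pics/s1.png",im[:,:,::-1])
tp=cams.camera("top");cv2.imwrite("pics/t1.png",tp[:,:,::-1])
a=im[120:300,190:400,::-1];cv2.imwrite("pics/c3.png",cv2.resize(a,(700,600),interpolation=cv2.INTER_CUBIC))
```

```text
shift [  1.79  -0.95 211.97] turn z -0.38 jaw now 3.62 tilt -0.9999998264412738
48.47356130567926
```

View pics/c3.png

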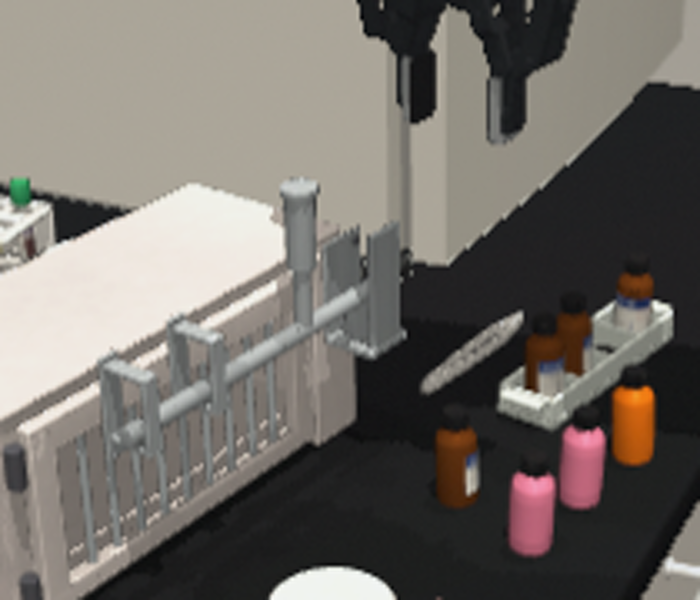

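The view is clear now: knob cap at scene (280,175), carrier cell three from the near end empty, spare at (327,260) standing free. Descending.

play_rows(
  rows=[
    [[2,-1,40,0,0,0,110],[2,-1,80,0,0,0,110],[2,-1,120,0,0,0,110],[2,-1,150,0,0,0,110],[2,-1,180,0,0,0,110],[2,-1,200,0,0,0,110],[2,-1,211,0,0,0,110],[2,-1,211,0,0,0,110]],
  ],
)

```text
time_s: 1.8
tool_pos: [428.3, 253.8, 37.9]
tool_rot: [-2.14, -2.299, 0.004]
contact_force: [-0.2, -0.2, -0.5]
width: 48.7
grasp_force: 0.0
```

play_rows(
  rows=[
    [[0,0,0,0,0,0,150],[0,0,0,0,0,0,180],[0,0,0,0,0,0,210],[0,0,0,0,0,0,230],[0,0,0,0,0,0,230],[0,0,0,0,0,0,230],[0,0,0,0,0,0,230],[0,0,0,0,0,0,230]],
  ],
)

```text
time_s: 2.6
tool_pos: [430.0, 254.5, 40.8]
tool_rot: [2.141, 2.298, 0.004]
contact_force: [-0.4, 0.3, 6.1]
width: 23.1
grasp_force: 58.9
```

Run:
```python
from h import *
s=robot.state();print(s["tool_pos"],s["width"],s["grasp_force"]);go([461,56,120],4)
```

```text
[430.01 254.46  40.82] 23.081142093979395 58.85089367162436
shift [-200.05   17.09  -79.4 ] turn z 0.04 jaw now 4.04 tilt -0.9999970183858418
```

play_rows(
  rows=[
    [[0,0,-30,0,0,0,230],[0,0,-60,0,0,0,230],[-15,0,-80,0,0,0,230],[-55,4,-80,0,0,0,230],[-95,8,-80,0,0,0,230],[-135,12,-80,0,0,0,230],[-170,15,-80,0,0,0,230],[-198,17,-80,0,0,0,230]],
  ],
)

```text
time_s: 3.4
tool_pos: [460.5, 55.8, 119.9]
tool_rot: [2.142, 2.297, 0.001]
contact_force: [-1.0, 0.2, -1.0]
width: 22.8
grasp_force: 59.2
```

play_rows(
  rows=[
    [[0,0,0,0,0,0,230],[0,0,0,0,0,0,230],[0,0,0,0,0,0,230],[0,0,0,0,0,0,230],[0,0,0,0,0,0,230],[0,0,0,0,0,0,230],[0,0,0,0,0,0,230],[0,0,0,0,0,0,230]],
  ],
)

```text
time_s: 4.2
tool_pos: [460.2, 57.8, 119.3]
tool_rot: [2.141, 2.299, 0.0]
contact_force: [-0.4, -0.3, -0.3]
width: 22.6
grasp_force: 59.2
```

Run:
```python
from h import *
s=robot.state();print(s["tool_pos"],s["width"],s["grasp_force"],s["contact_force"]);go([461,56,120],4)
im=cams.camera("scene")[:,:,::-1];cv2.imwrite("pics/s2.png",im)
tp=cams.camera("top")[:,:,::-1];cv2.imwrite("pics/t2.png",tp)
print(proj("scene",s["tool_pos"]),proj("top",s["tool_pos"]))
u,v=proj("scene",s["tool_pos"]).astype(int);x,y=u-40,v-40
a=cv2.resize(im[y:y+100,x:x+80],(480,600),interpolation=cv2.INTER_CUBIC);print("org",x,y)
x2,y2=320,225
b=cv2.resize(tp[y2:y2+50,x2:x2+40],(320,400),interpolation=cv2.INTER_CUBIC);b=cv2.copyMakeBorder(b,0,200,0,0,0)
cv2.imwrite("pics/c4.png",np.hstack([a,b]))
```

```text
[460.19  57.8  119.28] 22.56000041597211 59.15442488738336 [-0.42 -0.29 -0.29]
shift [-1.85  0.68 -0.72] turn z 0.05 jaw now 4.05 tilt -0.9999999999640438
[372.31 180.18] [356.54 247.  ]
org 332 140
```

View pics/c4.png

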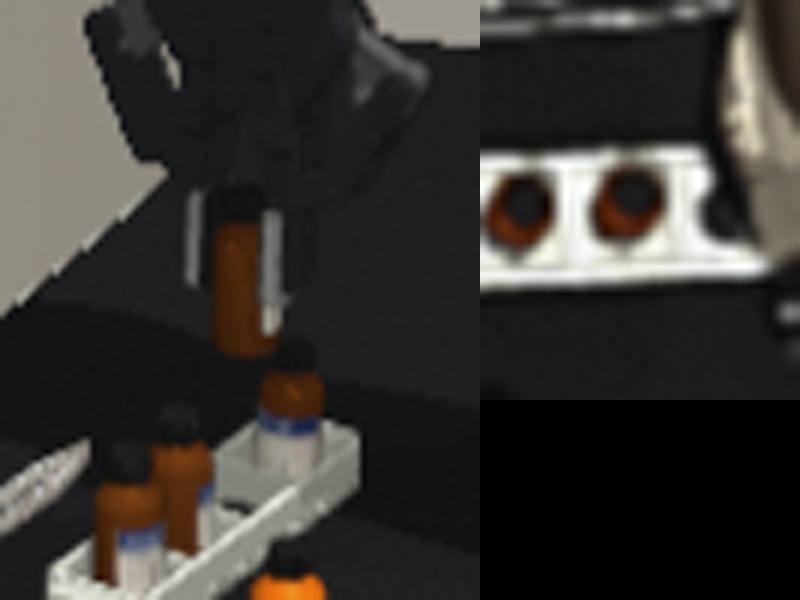

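The bottle hangs upright in the jaws, bottom centre at about scene (373,197). I'll check its offset along the row from the tool.

Run:
```python
from h import *
for v in (196,197,198):print(plane("scene",(373,v),81))
for y in (53,55,57.8): print(y,proj("scene",[460.2,y,81]),proj("scene",[460.2,y,140]))
im=cv2.imread("pics/s2.png")
hsv=cv2.cvtColor(im,cv2.COLOR_BGR2HSV)
m=cv2.inRange(hsv,(3,120,40),(18,255,200));m[:170]=0;m[202:]=0;m[:,:360]=0;m[:,385:]=0
ys,xs=np.nonzero(m)
for r in range(176,202,4): print(r,xs[ys==r].min(initial=999),xs[ys==r].max(initial=0))
t=cv2.imread("pics/t1.png");h=cv2.cvtColor(t,cv2.COLOR_BGR2GRAY)[235:268,310:380]
# carrier + disc recheck, whole unobscured view
m=(h<70).astype(np.uint8);n,l,st,c=cv2.connectedComponentsWithStats(m)
for i in range(1,n):
  if 10<st[i,4]<200: print(c[i]+[310,235],st[i],plane("top",c[i]+[310,235],7))
```

```text
[458.    55.25  81.  ]
[455.07  59.53  81.  ]
[452.16  63.77  81.  ]
53 [372.75 195.4 ] [374.01 170.7 ]
55 [372.24 195.69] [373.48 170.97]
57.8 [371.51 196.11] [372.74 171.35]
176 999 0
180 368 374
184 368 374
188 368 374
192 368 374
196 368 378
200 999 0
[339.39 249.18] [26 11  7  9 38] [466.33  88.53   7.  ]
[365.82 249.88] [51 11 10  9 65] [465.93  16.53   7.  ]
[350.66 251.24] [38 13  7  7 38] [461.32  57.82   7.  ]
```

play_rows(
  rows=[
    [[2,0,0,0,0,0,230],[2,0,15,0,0,0,230],[2,0,30,0,0,0,230],[2,0,42,0,0,0,230],[2,0,54,0,0,0,230],[2,0,62,0,0,0,230],[2,0,65,0,0,0,230],[2,0,65,0,0,0,230]],
  ],
)

```text
time_s: 5.1
tool_pos: [459.9, 59.6, 54.0]
tool_rot: [-2.142, -2.298, 0.001]
contact_force: [0.3, -0.2, -0.6]
width: 22.7
grasp_force: 59.2
```

play_rows(
  rows=[
    [[0,0,1,0,0,0,230],[0,0,2,0,0,0,230],[0,0,3,0,0,0,230],[0,0,4,0,0,0,230],[0,0,5,0,0,0,230],[0,0,5,0,0,0,230],[0,0,5,0,0,0,230],[0,0,5,0,0,0,230]],
  ],
)

```text
time_s: 5.9
tool_pos: [460.1, 59.6, 49.3]
tool_rot: [-2.142, -2.298, -0.0]
contact_force: [-0.2, -0.6, -0.6]
width: 22.8
grasp_force: 59.2
```

play_rows(
  rows=[
    [[0,0,0.5,0,0,0,230],[0,0,1,0,0,0,230],[0,0,1.5,0,0,0,230],[0,0,2,0,0,0,230],[0,0,2.5,0,0,0,230],[0,0,2.5,0,0,0,230],[0,0,2.5,0,0,0,230],[0,0,2.5,0,0,0,230]],
  ],
)

```text
time_s: 6.7
tool_pos: [460.2, 59.7, 47.7]
tool_rot: [2.142, 2.298, 0.001]
contact_force: [-3.2, -1.1, 9.0]
width: 22.7
grasp_force: 60.3
```

play_rows(
  rows=[
    [[0,0,-0.5,0,0,0,200],[0,0,-0.5,0,0,0,170],[0,0,-0.5,0,0,0,150],[0,0,-0.5,0,0,0,130],[0,0,-0.5,0,0,0,110],[0,0,-0.5,0,0,0,110],[0,0,-0.5,0,0,0,110],[0,0,-2,0,0,0,110]],
  ],
)

```text
time_s: 7.5
tool_pos: [459.9, 59.6, 48.7]
tool_rot: [-2.142, -2.298, 0.0]
contact_force: [0.4, 0.8, -0.2]
width: 48.6
grasp_force: 0.0
```

play_rows(
  rows=[
    [[0,0,-20,0,0,0,110],[0,0,-50,0,0,0,110],[0,0,-90,0,0,0,110],[0,0,-130,0,0,0,110],[0,0,-165,0,0,0,110],[0,0,-195,0,0,0,110],[0,0,-210,0,0,0,110],[0,0,-210,0,0,0,110]],
  ],
)

```text
time_s: 8.3
tool_pos: [460.8, 59.8, 261.1]
tool_rot: [2.14, 2.297, 0.005]
contact_force: [-0.5, 0.7, -0.2]
width: 48.5
grasp_force: 0.0
```

Run:
```python
from h import *
s=robot.state();print(s["tool_pos"],s["width"],s["q"])
im=cams.camera("scene")[:,:,::-1];cv2.imwrite("pics/s3.png",im)
tp=cams.camera("top")[:,:,::-1];cv2.imwrite("pics/t3.png",tp)
a=cv2.resize(im[180:260,310:410],(500,400),interpolation=cv2.INTER_CUBIC)
b=cv2.resize(im[165:280,190:290],(300,345),interpolation=cv2.INTER_CUBIC);b=cv2.copyMakeBorder(b,0,55,0,0,0)
cv2.imwrite("pics/c5.png",np.hstack([a,b]))
```

```text
[460.81  59.75 261.07] 48.54824066611102 [ 0.13 -0.12 -0.    1.68  0.    1.63]
```

View pics/c5.png

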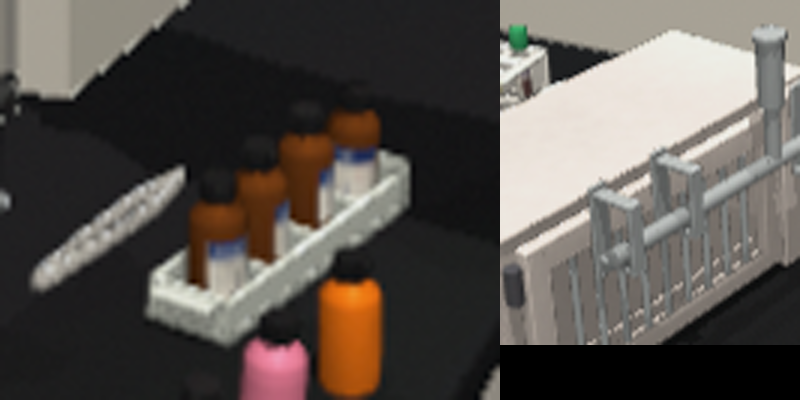

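All four bottles stand in the cells. The spare's cap is about 3 mm higher than its neighbours, which fits the disc under it. Next, the locker's yaw from its roof edges and the move to the knob.

Run:
```python
from h import *
t=cv2.imread("pics/t1.png");g=cv2.GaussianBlur(t,(3,3),0).min(2)
# rear edge: per column first bright row ; left edge: per row ; front roof edge via last of first bright run
def first(a):
    i=np.argmax(a>150);return i
rear=np.array([plane("top",(u,150+first(g[150:200,u])),135)[:2] for u in range(190,285,3)])
left=np.array([plane("top",(165+first(g[v,165:200]),v),135)[:2] for v in range(180,215,3)])
right=np.array([plane("top",(305-first(g[v,305:270:-1]),v),135)[:2] for v in range(172,205,3)])
for n,P in(("rear",rear),("left",left),("right",right)):
    vx,vy,x,y=cv2.fitLine(P.astype(np.float32),cv2.DIST_HUBER,0,.01,.01).ravel();print(n,np.degrees(np.arctan2(vy,vx)),x,y)
r=tri((279.8,175.2),(261.1,220.7));print(r)
go([509.8,295,260],0);go([509.8,295,168],0)
```

```text
rear -84.42555 657.1374 383.96335
left 18.842619 577.39514 515.1352
right 26.588749 612.0214 201.60556
(array([509.58, 294.79, 195.26]), np.float64(0.9838203686487659))
shift [231.27  66.16  -1.85] turn z 4.03 jaw now 4.03 tilt -0.9999999445957473
shift [231.27  66.19  90.15] turn z 4.03 jaw now 4.03 tilt -0.9999999445957473
```

Locker yaw is about 5.6° CCW. The knob triangulates to (509.6, 294.8), top at 195 mm (expected 196), so this is consistent.

play_rows(
  rows=[
    [[35,5,0,0,0,0,110],[75,20,0,0,0,0,110],[115,35,0,0,0,0,110],[155,48,0,0,0,-1,110],[190,58,0,0,0,-1.5,110],[217,64,0,0,0,-1.5,110],[231,66,0,0,0,-1.5,110],[231,66,0,0,0,-1.5,110]],
  ],
)

```text
time_s: 9.2
tool_pos: [509.2, 295.8, 257.0]
tool_rot: [-2.109, -2.327, 0.004]
contact_force: [-0.4, 0.7, 0.3]
width: 48.5
grasp_force: 0.0
```

play_rows(
  rows=[
    [[0,0,0,0,0,0,110],[0,0,0,0,0,0,110],[0,0,10,0,0,0,110],[0,0,25,0,0,0,110],[0,0,40,0,0,0,110],[0,0,40,0,0,0,110],[0,0,40,0,0,0,110],[0,0,40,0,0,0,110]],
  ],
)

```text
time_s: 10.0
tool_pos: [509.8, 294.5, 219.7]
tool_rot: [2.112, 2.325, 0.002]
contact_force: [0.3, 0.3, 0.9]
width: 48.5
grasp_force: 0.0
```

Run:
```python
from h import *
s=robot.state();print(s["tool_pos"],s["width"],s["contact_force"]);go([509.8,295,166],5.6)
im=cams.camera("scene")[:,:,::-1]
a=cv2.resize(im[120:240,220:340],(600,600),interpolation=cv2.INTER_CUBIC)
cv2.imwrite("pics/c6.png",a);print(proj("scene",s["tool_pos"]))
```

```text
[509.85 294.52 219.68] 48.47798101431829 [0.28 0.27 0.88]
shift [ 0.46 -0.06 53.68] turn z -0.09 jaw now 5.51 tilt -0.9999993028565345
[279.1 162.9]
```

View pics/c6.png

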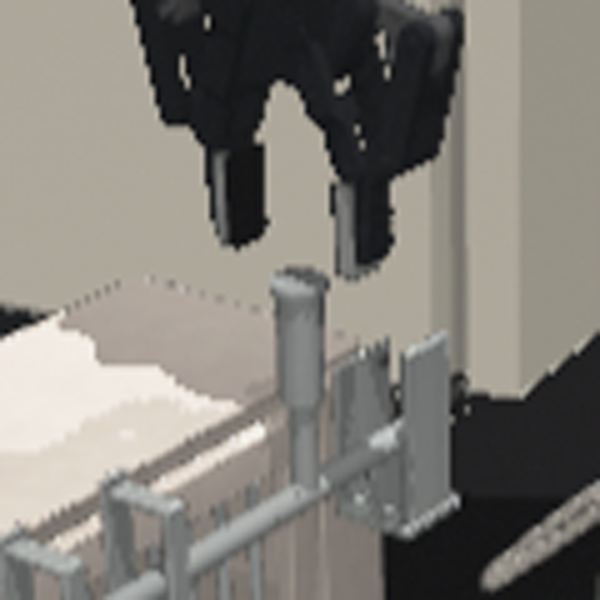

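The jaws straddle the knob: fingers at crop (235,240) and (360,270), knob cap between them at (300,275). Now down and grip.

play_rows(
  rows=[
    [[0,0,10,0,0,0,110],[0,0,20,0,0,0,110],[0,0,30,0,0,0,110],[0,0,40,0,0,0,110],[0,0,48,0,0,0,110],[0,0,53,0,0,0,110],[0,0,53,0,0,0,110],[0,0,53,0,0,0,110]],
  ],
)

```text
time_s: 10.85
tool_pos: [509.7, 294.8, 166.0]
tool_rot: [2.111, 2.326, 0.0]
contact_force: [-0.7, 0.1, 0.5]
width: 48.6
grasp_force: 0.0
```

play_rows(
  rows=[
    [[0,0,0,0,0,0,150],[0,0,0,0,0,0,180],[0,0,0,0,0,0,210],[0,0,0,0,0,0,240],[0,0,0,0,0,0,240],[0,0,0,0,0,0,240],[0,0,0,0,0,0,240],[0,0,0,0,0,0,240]],
  ],
)

```text
time_s: 11.65
tool_pos: [509.8, 294.8, 166.2]
tool_rot: [2.111, 2.326, 0.001]
contact_force: [0.8, -0.3, 4.7]
width: 17.5
grasp_force: 58.2
```

play_rows(
  rows=[
    [[0,0,-3,0,0,0,240],[0,0,-6,0,0,0,240],[0,0,-9,0,0,0,240],[0,0,-12,0,0,0,240],[0,0,-15,0,0,0,240],[0,0,-18,0,0,0,240],[0,0,-19.5,0,0,0,240],[0,0,-19.5,0,0,0,240]],
  ],
)

```text
time_s: 12.45
tool_pos: [509.7, 294.8, 185.6]
tool_rot: [2.111, 2.326, 0.001]
contact_force: [1.3, 2.9, -2.7]
width: 17.6
grasp_force: 58.4
```

Run:
```python
from h import *
s=robot.state();p=s["tool_pos"];print(p,s["width"],s["contact_force"])
y=np.array([-.0976,.9952,0])
go(p+10*y);go(p+45*y)
```

```text
[509.71 294.78 185.61] 17.63239341722424 [ 1.25  2.87 -2.75]
shift [10.   -0.01  0.  ] turn z 0 jaw now 5.54 tilt -0.999999918089004
shift [45.   -0.05  0.01] turn z 0 jaw now 5.54 tilt -0.999999918089004
```

The bolt's weight is on the gripper (-2.7 N) and the lift is 19 mm. Drawing sideways along tool x.

play_rows(
  rows=[
    [[3,0,0,0,0,0,240],[6,0,0,0,0,0,240],[9,0,0,0,0,0,240],[12,0,0,0,0,0,240],[15,0,0,0,0,0,240],[18,0,0,0,0,0,240],[21,0,0,0,0,0,240],[24,0,0,0,0,0,240]],
  ],
)

```text
time_s: 13.25
tool_pos: [507.3, 318.8, 185.2]
tool_rot: [2.112, 2.326, -0.0]
contact_force: [2.5, -1.1, -3.2]
width: 17.5
grasp_force: 58.4
```

play_rows(
  rows=[
    [[4,0,0,0,0,0,240],[8,0,0,0,0,0,240],[12,0,0,0,0,0,240],[16,0,0,0,0,0,240],[20,0,0,0,0,0,240],[24,0,0,0,0,0,240],[24,0,0,0,0,0,240],[24,0,0,0,0,0,240]],
  ],
)

```text
time_s: 14.05
tool_pos: [505.0, 342.8, 185.3]
tool_rot: [-2.111, -2.326, -0.001]
contact_force: [2.4, 1.2, -1.9]
width: 17.2
grasp_force: 58.5
```

Run:
```python
from h import *
s=robot.state();p=s["tool_pos"];print(p,s["width"],s["contact_force"],s["moment"])
im=cams.camera("scene")[:,:,::-1]
cv2.imwrite("pics/c7.png",cv2.resize(im[140:260,200:320],(600,600),interpolation=cv2.INTER_CUBIC))
```

```text
[505.02 342.82 185.32] 17.189082257484177 [ 2.35  1.24 -1.91] [ 0.19 -0.44 -0.11]
```

View pics/c7.png

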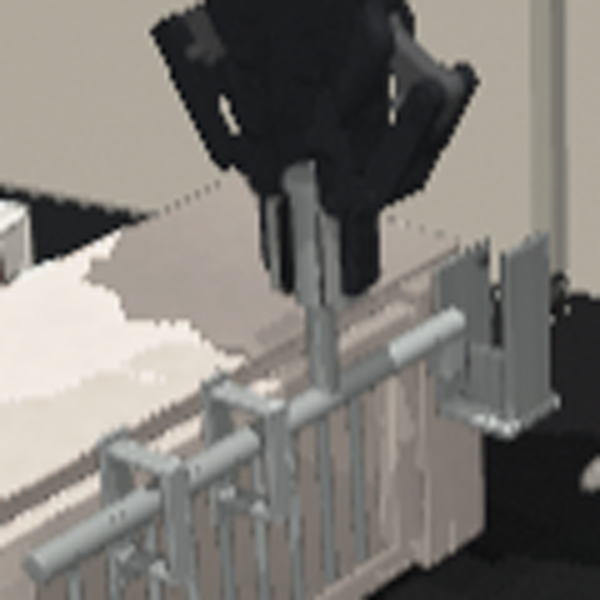

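The nose (crop (460,320)) is clear of the keeper's lip, and the bolt is drawn 48 mm. I'll compute the arc in tool axes.

Run:
```python
from h import *
print(robot.state()["contact_force"])
for a,b in((0,12),(12,25)):
  for i in range(1,9):
    def D(t): t=np.radians(t);return np.array([152*(1-np.cos(t))+24*np.sin(t),-152*np.sin(t)+24*(1-np.cos(t))])
    th=a+(b-a)*min(i,7)/7
    d=D(th)-D(a);r=np.radians(a);R2=np.array([[np.cos(r),np.sin(r)],[-np.sin(r),np.cos(r)]])
    print(i,(R2@d).round(1),round(th-a,1))
```

```text
[ 2.93  1.44 -2.79]
1 [ 0.8 -4.5] 1.7
2 [ 1.7 -9. ] 3.4
3 [  2.8 -13.5] 5.1
4 [  4. -18.] 6.9
5 [  5.3 -22.4] 8.6
6 [  6.7 -26.8] 10.3
7 [  8.3 -31.1] 12.0
8 [  8.3 -31.1] 12.0
1 [ 0.9 -4.9] 1.9
2 [ 1.9 -9.8] 3.7
3 [  3.  -14.6] 5.6
4 [  4.4 -19.5] 7.4
5 [  5.9 -24.2] 9.3
6 [  7.5 -28.9] 11.1
7 [  9.3 -33.6] 13.0
8 [  9.3 -33.6] 13.0
```

play_rows(
  rows=[
    [[0.8,-4.5,0,0,0,1.7,240],[1.7,-9,0,0,0,3.4,240],[2.8,-13.5,0,0,0,5.1,240],[4,-18,0,0,0,6.9,240],[5.3,-22.4,0,0,0,8.6,240],[6.7,-26.8,0,0,0,10.3,240],[8.3,-31,0,0,0,12,240],[8.3,-31,0,0,0,12,240]],
  ],
)

```text
time_s: 14.9
tool_pos: [473.1, 347.7, 185.5]
tool_rot: [2.343, 2.092, 0.0]
contact_force: [3.0, 0.6, -2.2]
width: 17.3
grasp_force: 58.7
```

play_rows(
  rows=[
    [[0.9,-5,0,0,0,1.9,240],[1.9,-9.8,0,0,0,3.7,240],[3,-14.6,0,0,0,5.6,240],[4.4,-19.5,0,0,0,7.4,240],[5.9,-24.2,0,0,0,9.3,240],[7.5,-29,0,0,0,11.1,240],[9.3,-33.6,0,0,0,13,240],[9.3,-33.6,0,0,0,13,240]],
  ],
)

```text
time_s: 15.7
tool_pos: [440.9, 360.8, 185.4]
tool_rot: [2.564, 1.815, -0.0]
contact_force: [1.1, -0.9, -1.7]
width: 17.5
grasp_force: 58.8
```

play_rows(
  rows=[
    [[0,0,0,0,0,0,240],[0,0,0,0,0,0,240],[0,0,0,0,0,0,240],[0,0,0,0,0,0,240],[0,0,0,0,0,0,240],[0,0,0,0,0,0,240],[0,0,0,0,0,0,240],[0,0,0,0,0,0,240]],
  ],
)

```text
time_s: 16.5
tool_pos: [441.0, 360.7, 185.2]
tool_rot: [2.565, 1.814, -0.0]
contact_force: [2.2, -2.6, -1.9]
width: 17.7
grasp_force: 58.8
```

Run:
```python
from h import *
s=robot.state();p=s["tool_pos"];print(p,s["width"],s["contact_force"],s["moment"])
H=np.array([505.02,342.82])+152*np.array([-.0976,.9952])+24*np.array([.9952,.0976])
for off in(20,24,28):
  H=np.array([505.02,342.82])+152*np.array([-.0976,.9952])+off*np.array([.9952,.0976])
  a=np.array([505.02,342.82])-H;b=p[:2]-H
  print(off,np.degrees(np.arctan2(a[0]*b[1]-a[1]*b[0],a@b)),np.linalg.norm(a),np.linalg.norm(b))
im=cams.camera("scene")[:,:,::-1];tp=cams.camera("top")[:,:,::-1]
a=cv2.resize(im[120:320,140:400],(780,600),interpolation=cv2.INTER_CUBIC)
a[430:,480:]=cv2.resize(tp[185:300,170:395],(300,170))
cv2.imwrite("pics/c8.png",a)
```

```text
[441.02 360.69 185.22] 17.651176498660966 [ 2.2  -2.58 -1.88] [-0.3  -0.31  0.05]
20 -25.141253538265207 153.3062183839912 151.96081178407698
24 -24.91651327743245 153.87913303628923 154.15482575439998
28 -24.66799240444896 154.5534759699697 156.42036520307437
```

View pics/c8.png

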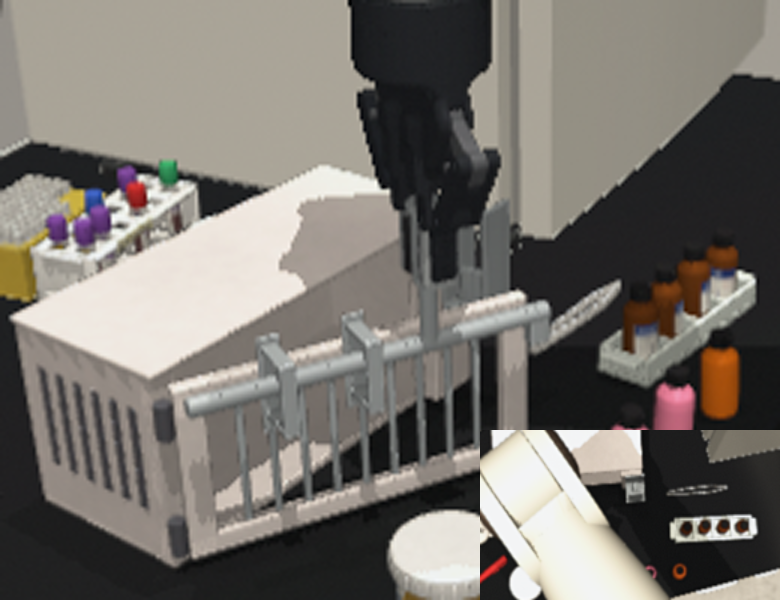

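The gate stands open about 25° with the bolt drawn and the knob gripped. All four bottles are upright in the carrier, and the cup and forceps are undisturbed. Handing in.

```bash
python3 -c "
from cell import job_done
print(job_done())"
```

```text
the job is handed in; nothing more can be done
None
```

The job is handed in (no verdict was returned): the spare bottle stands in the empty cell, the bolt is drawn about 48 mm clear of the keeper, and the gate is held still at about 25° with the knob gripped; it took about 17 s, with no wrist force reading above about 9 N.

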